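# Fit a solenoid plunger and hold it at its stroke mark

### The arm

A 7-joint arm with a two-finger parallel gripper is mounted at the origin on the work surface. World frame = base frame: x ahead of the robot, y to its left, z up, the work surface at z = 0. Lengths are in m, angles in rad, forces in N, time in s.
With the tool pointing down it reaches from about 0.425 to 0.925 m from the base axis. Payload 6.8 kg.
Tool frame: the origin (TCP) lies between the finger pads; the fingertips stand 8 mm ahead of it and the grasp point (between the pads) lies 11 mm behind it; z points along the fingers, y is the line along which they close (so a half turn about z gives the same grasp; the last joint's range is limited). The gripper opens to 88 mm and grips with 3 to 60 N. Pads are 20 mm wide; open, the fingers measure 115 mm over their backs; the gripper's body (75 mm by 178 mm) begins 61 mm behind the grasp point.
Start: joints at [-1.338, 0.477, 0.022, 1.555, -0.011, 1.109, -0.083], TCP at [0.226, 0.636, 0.202] pointing down, gripper open.
Joint ranges: [-2.96, 2.96], [-0.34, 2.1], [-1.41, 1.46], [0.24, 2.44], [-1.37, 4.51], [0.17, 1.92], [-2.96, 2.96]. Speed limits (rad/s): [2.39, 2.39, 3.14, 3.14, 3.14, 3.14, 3.14].

### API

Orientations are given as a unit quaternion [x, y, z, w].
In Python, from plant import robot, imaging gives the robot as it stands. The module is installed in compiled form; this text tells all that it offers.
- The arm moves only by the shell command python3 -m inch 'ROWS'. ROWS is a JSON object of lists of equal length, an entry for each row: "delta_pos": the shift along the tool's x, y, z in mm, a list of three; "spin": the turn about the tool's z in degrees; "grip": the closure in counts, from 0 (fully open) to 255 (shut). In form: {"delta_pos": [[dx, dy, dz], ...], "spin": [spin, ...], "grip": [grip, ...]}. A call has 1 to 20 rows; each row is the pose to reach, as a shift and turn from the pose commanded when the call began, along the tool's axes at that moment; what a row does not reach only later rows make up. A row lasts 1/8 s, in which the tool goes at most 62.5 mm and 10.7 degrees, less where a joint would pass 70% of its speed; a pose out of reach is approached as far as the arm can. A call with a gripper value outside its range is refused whole. The fingers move at their own pace and stop on an object; the grip force is fixed at half the most. Time passes only in rows, so rows that repeat a pose let the fingers close. It gives the time, the measured TCP pose, the force, the opening and the grip force at its end, in the units of the state.
- robot.get_obs(): the state, without advancing time (a new reading comes with each control period).
- imaging.grab_frame(name): name is "scene" or "top"; returns the picture (480x640x3 uint8, red, green, blue); there is no depth.
- imaging.calibration(name): a dict with "fx", "fy", "cx", "cy" (pixels), "R" (3x3) and "t" (3): a world point X has camera coordinates R X + t. Camera axes: x right, y down, z forward; pixel columns grow to the right and rows downward; lengths in m; the calibration is good to about 2 mm. A picture is of the moment at which its call begins. calibration takes no time and is no camera call.
- robot.sign_off(): hands the job in; it is judged then, once.
The state is a dict: "time_s": time; "joint_pos": joint angles; "joint_vel": joint speeds; "joint_efforts": joint torques, N m; "ee_pos": TCP position; "ee_rot": TCP orientation; "ft_force": force on the tool from outside, world axes, zero at the start; "wrist_torque": the same for the moment, N m; "finger_gap": finger opening in m; "grip_force": force on a finger pad.
Only numpy, scipy, OpenCV 4.12 (cv2) and the standard library are available. Lean on these libraries where they do the work, as an engineer would, in place of code of your own. Each camera call takes 0.05 s, during which the arm holds its last target. There are 200 camera calls.

### The job

Pick the one of the three plungers in the parts tray that fits the solenoid's bore snugly, and slide it gently all the way home. Then draw it straight back up, without cocking it or forcing it sideways in the bore, until the groove round it is level with the top of the bore, and finish holding it there, still in the gripper, for the inductance reading. Leave the other two plungers standing in the tray and do not disturb the multimeter, the solder spool or the screwdriver.

Things in the scene. Friction and masses are not known exactly. Their poses are not given: they have to be found in the camera images.
- bore_mouth (a point): centre of the top opening of the solenoid's bore, the plain rim of a brass guide tube (wall 2.4 mm), 75 mm above the bench; z points up along the bore. The bore is upright, 19.2 mm in diameter and 55 mm deep with a flat floor. The rim stands about 2 mm above the solenoid's square 50 mm steel frame.
- tray: low black parts tray, 70 x 180 mm, 22 mm high, walls and floor 3 mm, three compartments in a row along its y axis, each with one plunger standing in it; fixed to the bench. Origin: centre of its underside.
- plunger_thin: plain steel solenoid plunger, a round rod 13 mm in diameter and 85 mm long, about 90 g, standing in one of the tray's compartments (far too loose in the bore). Origin: centre of its foot; z points up along the rod.
- plunger_mid: plain steel solenoid plunger, a round rod 18 mm in diameter and 100 mm long, about 200 g; it fits the bore with 1.2 mm play in diameter. Its foot tapers over the lowest 4.8 mm to 12 mm. Fully home it sticks out 45 mm above the bore's mouth. It is loose: let go partway, it slides back down. Origin: centre of its foot; z points up along the rod; stands in the tray.
- plunger_mid_groove (a point): centre of the dark retaining-ring groove round the 18 mm plunger, on its axis 35 mm above its foot; the groove is 4 mm wide and 1.5 mm deep, and goes 20 mm down inside the bore when the plunger is home.
- plunger_thick: plain steel solenoid plunger, a round rod 25 mm in diameter and 100 mm long, about 360 g, standing in one of the tray's compartments (too big for the bore). Origin: centre of its foot; z points up along the rod.
- multimeter: hand-held multimeter lying face up, 80 x 160 x 42 mm, bystander. Origin: centre of its underside.
- solder_spool: grey spool of solder, 60 mm in diameter, 40 mm high, standing on its flange, bystander. Origin: centre of its underside.
- screwdriver: screwdriver lying on the bench, 183 mm long along its x axis, 21 mm high, bystander. Origin: on the underside at the joint of handle (90 mm, towards -x) and shank.
- solenoid: open-frame solenoid, a wound coil in a square steel frame, bolted upright on a 130 (x) x 90 (y) x 10 mm aluminium base fixed to the bench. Origin: centre of the base's underside, 75 mm straight below the bore's mouth. Two black binding posts 31 mm high stand 44 mm from the bore's axis towards +x.
Things that resemble listed ones, but are neither listed nor needed, are in the scene too. What is shaped like the plunger_mid but green or yellow is not meant.

How it is judged:
On the way:
1. the 18 mm plunger is slid fully home in the bore (z of plunger_mid in the frame of bore_mouth below -0.052 m and horizontal distance between plunger_mid and bore_mouth below 0.003 m and angle between plunger_mid's own z axis and vertical below 0.06 rad), for 0.2 s.
At the end, for the whole second after the job is handed in: The 18 mm plunger is upright in the bore (under 0.05 rad), groove within 4 mm of the mouth's height and 3 mm of its axis, still, gripped by the fingers and not wedged (under 6 N on the solenoid), through the last second; the other two plungers stand in the tray (z of plunger_mid_groove in the frame of bore_mouth between -0.004 and 0.004 m and horizontal distance between plunger_mid_groove and bore_mouth below 0.003 m and angle between plunger_mid's own z axis and vertical below 0.05 rad and linear speed of plunger_mid below 0.01 m/s and contact force between the fingers and plunger_mid above 1 N and contact force between plunger_mid and solenoid below 6 N and angle between each of plunger_thin, plunger_thick's own z axis and vertical below 0.2 rad and height (world z) of each of plunger_thin, plunger_thick below 0.012 m and x of plunger_thin in the frame of tray between -0.035 and 0.035 m and y of plunger_thin in the frame of tray between -0.09 and 0.09 m and x of plunger_thick in the frame of tray between -0.035 and 0.035 m and y of plunger_thick in the frame of tray between -0.09 and 0.09 m); the arm keeps its last pose, push and grip.
It fails at once if the plunger is rammed into the solenoid (over 40 N) (contact force between plunger_mid and solenoid above 40 N).
It fails at once if the plunger is cocked (over 0.08 rad) or forced sideways (over 15 N) while partway in the bore (z of plunger_mid in the frame of bore_mouth between -0.05 and -0.01 m and horizontal distance between plunger_mid and bore_mouth below 0.009 m and (contact force between plunger_mid and solenoid above 15 N or angle between plunger_mid's own z axis and vertical above 0.08 rad)).
It fails at once if the multimeter is disturbed (moved over 20 mm) (distance of multimeter from where it was at the start of the episode above 0.02 m).
It fails at once if the solder spool is disturbed (moved over 20 mm) (distance of solder_spool from where it was at the start of the episode above 0.02 m).
It fails at once if the screwdriver is disturbed (moved over 20 mm) (distance of screwdriver from where it was at the start of the episode above 0.02 m).
It also fails if it takes over 51 s, if anything falls off the work surface, if the arm or the gripper's body presses on something with over 40 N, if the wrist force passes 120 N, or if a joint passes its speed limit or range.

## Working session

There is one attempt and no reset: what is moved stays moved. The work goes in short steps, Python scripts to look and compute and a shell command to move; the robot and the scene stay as the last step left them, time stands still between calls to the robot, and variables do not carry over. Pictures are saved under pics/ and viewed, at most 10 in all, crops included, and the job is handed in when it is done.

```bash
mkdir -p pics; python3 - <<'E'
from plant import robot, imaging
import cv2
for n in("scene","top"):
    cv2.imwrite(f"pics/{n}0.png",imaging.grab_frame(n)[:,:,::-1])
    c=imaging.calibration(n); print(n,c)
o=robot.get_obs(); print(o)
E
```

```text
scene {'fx': 460.3248824871237, 'fy': 460.3248824871237, 'cx': 313.96758546264135, 'cy': 243.48452135272834, 'R': array([[-0.83631952,  0.54823617,  0.00260027],
       [ 0.36820541,  0.56518885, -0.7382319 ],
       [-0.40619508, -0.61644031, -0.67454199]]), 't': array([ 0.48411822, -0.15947947,  1.1181542 ])}
top {'fx': 618.1380316595836, 'fy': 618.1380316595836, 'cx': 316.63097500943167, 'cy': 234.39531972129242, 'R': array([[-0.02859072, -0.99939657,  0.01972471],
       [-0.98031966,  0.02417796, -0.19593059],
       [ 0.19533546, -0.02493832, -0.98041937]]), 't': array([0.01111861, 0.56299399, 1.16587805])}
{'time_s': 0.1, 'joint_pos': array([-1.33810427,  0.47770663,  0.02234873,  1.55631363, -0.0114937 ,
        1.10931048, -0.08310108]), 'joint_vel': array([-1.33085108e-04, -2.95734600e-03,  1.73313005e-03, -3.38627322e-03,
       -1.78567828e-03, -1.02750560e-05,  1.69370103e-04]), 'joint_efforts': array([ 3.53062002e-03, -5.84085846e+01,  1.53959066e+00, -2.73309696e+01,
       -5.42277878e-02,  1.31168019e-02,  4.79132143e-05]), 'ee_pos': array([0.22543704, 0.63564377, 0.20150279]), 'ee_rot': array([ 1.69564347e-01,  9.85518789e-01, -8.01425451e-04, -7.46767060e-05]), 'ft_force': array([-0.27121552,  0.55960558, -0.87330364]), 'wrist_torque': array([ 0.01375959,  0.05198261, -0.01889589]), 'grip_force': 0.0, 'finger_gap': 0.08764385729247641}
```

View pics/scene0.png

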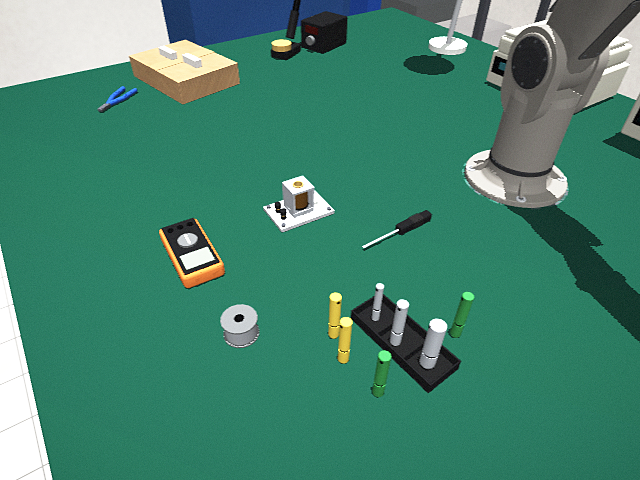

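View pics/top0.png

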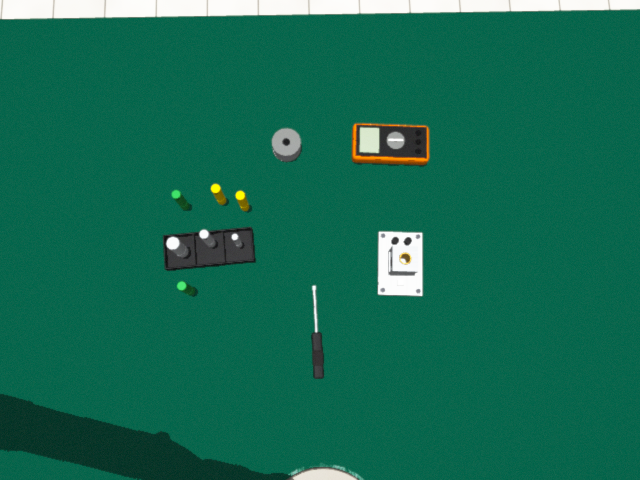

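Scene view: three steel rods stand in the black tray, with tops at thin (379,288), middle (401,302) and thick (437,326). In the top view these are (236,237), (204,234) and (173,243), and the solenoid bore is at (405,258). Lookalikes in the top view are yellow (217,188) and (241,196), green (177,194) and (182,285), plus the thin and thick steel rods. I choose the middle steel rod and will check it in a close crop.

```bash
python3 - <<'E'
import cv2,numpy as np
s=cv2.imread("pics/scene0.png");t=cv2.imread("pics/top0.png")
z=lambda im,x,y,w,h:cv2.resize(im[y:y+h,x:x+w],(400,300),interpolation=cv2.INTER_CUBIC)
# 100x75 -> 4x
out=np.vstack([np.hstack([z(s,365,280,100,75),z(s,262,170,80,60)]),np.hstack([z(t,160,210,100,75),z(t,375,232,60,45)])])
cv2.imwrite("pics/crop.png",out)
E
```

```text
(no output)
```

View pics/crop.png

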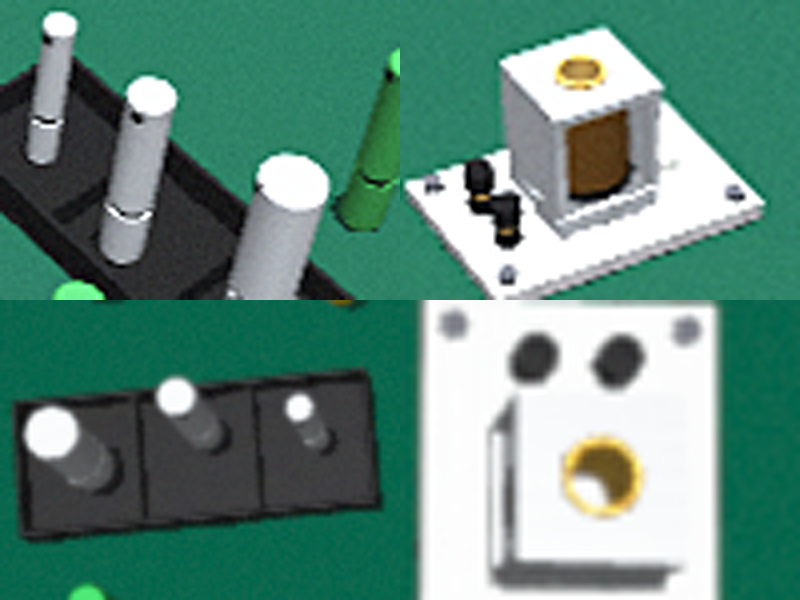

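The crop confirms the middle steel rod: it sits between thin and thick in width, with the groove about a third of the way up, top at scene (402,304) and top view (204,234). The bore rim is at scene (298,184) and top view (405,258). Next I measure these.

```bash
cat > h.py <<'E'
import cv2,numpy as np
from scipy.optimize import least_squares
from plant import imaging
C={n:imaging.calibration(n) for n in("scene","top")}
def proj(n,X):
    c=C[n];p=c["R"]@X+c["t"];return np.array([c["fx"]*p[0]/p[2]+c["cx"],c["fy"]*p[1]/p[2]+c["cy"]])
def ray(n,uv,z):
    c=C[n];d=c["R"].T@[(uv[0]-c["cx"])/c["fx"],(uv[1]-c["cy"])/c["fy"],1];o=-c["R"].T@c["t"];return o+d*(z-o[2])/d[2]
def tri(a,b):
    return least_squares(lambda X:np.r_[proj("scene",X)-a,proj("top",X)-b],[.6,0,.05]).x
def blob(im,box,f):
    x,y,w,h=box;m=f(im[y:y+h,x:x+w].astype(int)).astype(np.uint8)
    n,l,s,c=cv2.connectedComponentsWithStats(m);k=1+np.argmax(s[1:,4]);return c[k]+[x,y],s[k]
E
python3 - <<'E'
from h import *
s=cv2.imread("pics/scene0.png");t=cv2.imread("pics/top0.png")
w=lambda p:p.min(2)>222
brass=lambda p:(p[...,2]-p[...,0]>60)
def show(n,a,b,z):
    print(n,a[0].round(1),a[1],b[0].round(1),b[1],"tri",tri(a[0],b[0]).round(4),"planes",ray("scene",a[0],z)[:2].round(4),ray("top",b[0],z)[:2].round(4))
show("mid",blob(s,(392,296,20,14),w),blob(t,(196,225,18,18),w),.103)
show("thick",blob(s,(424,316,26,20),w),blob(t,(163,233,22,20),w),.103)
show("thin",blob(s,(370,281,16,12),w),blob(t,(228,230,14,14),w),.088)
show("bore",blob(s,(288,176,20,16),brass),blob(t,(396,248,20,20),brass),.075)
for n,uv in dict(y1=(217,188),y2=(241,196),g1=(177,194),g2=(182,285)).items(): print(n,ray("top",uv,.1)[:2].round(3))
for uv in((165,236),(252,229),(255,263),(167,269)): print("tray",ray("top",uv,.022)[:2].round(3))
E
```

```text
mid [402.5 303.7] [ 5  4 12  9 82] [203.4 233.5] [ 4  5  8  8 53] tri [0.56   0.2119 0.1033] planes [0.5594 0.2121] [0.5606 0.2113]
thick [438. 325.] [  6   3  17  13 180] [172.5 242.7] [  4   4  12  12 113] tri [0.5438 0.27   0.1033] planes [0.5432 0.2702] [0.5444 0.2694]
thin [379.7 285.8] [ 6  2  8  6 36] [234.3 236.4] [ 4  4  6  6 24] tri [0.5559 0.1553 0.0887] planes [0.5551 0.1553] [0.5566 0.1548]
bore [297.4 184.1] [ 5  5 10  7 56] [405.3 257.5] [ 3  4 12 12 85] tri [ 0.5087 -0.173   0.0748] planes [ 0.5082 -0.1717] [ 0.5095 -0.1737]
y1 [0.65  0.186]
y2 [0.633 0.14 ]
g1 [0.64  0.263]
g2 [0.464 0.251]
tray [0.574 0.302]
tray [0.584 0.126]
tray [0.514 0.121]
tray [0.507 0.296]
```

```bash
cat > go.py <<'E'
import sys,numpy as np
from scipy.spatial.transform import Rotation as R
from plant import robot
o=robot.get_obs();r=R.from_quat(o["ee_rot"]);p=o["ee_pos"]
print("t",round(o["time_s"],2),"p",p.round(4),"gap",o["finger_gap"].__round__(4),"grip",o["grip_force"],"F",o["ft_force"].round(2),"j",o["joint_pos"].round(2))
m=r.as_matrix();print("y ang",np.degrees(np.arctan2(m[1,1],m[0,1])).round(1),"tilt mrad",(1e3*m[:2,2]).round(1))
if len(sys.argv)>1: print("tool delta mm",(r.inv().apply(np.array(eval(sys.argv[1]))-p)*1e3).round(1))
E
python3 go.py "[.560,.212,.2]"
```

```text
t 0.1 p [0.2254 0.6356 0.2015] gap 0.0876 grip 0.0 F [-0.27  0.56 -0.87] j [-1.34  0.48  0.02  1.56 -0.01  1.11 -0.08]
y ang 70.5 tilt mrad [-0.4 -1.6]
tool delta mm [-456.9 -287.5    2. ]
```

```bash
python3 -m inch '{"delta_pos":[[-12,-7,0],[-40,-25,0],[-75,-47,0],[-112,-70,0],[-149,-94,0],[-186,-117,0],[-223,-140,0],[-260,-164,0],[-297,-187,0],[-334,-210,0],[-370,-233,0],[-405,-255,0],[-432,-272,0],[-449,-283,0],[-457,-287.5,0],[-457,-287.5,0],[-457,-287.5,0],[-457,-287.5,0]],"spin":[2,6,11,16,22,28,34,40,46,52,57,61,64,66,67,67,67,67],"grip":[0,20,40,60,80,100,110,110,110,110,110,110,110,110,110,110,110,110]}'; python3 go.py "[.560,.212,.125]"
python3 - <<'E'
from h import *
cv2.imwrite("pics/top1.png",imaging.grab_frame("top")[:,:,::-1]);s=imaging.grab_frame("scene")[:,:,::-1]
cv2.imwrite("pics/s1.png",cv2.resize(s[200:400,320:520],(600,600),interpolation=cv2.INTER_CUBIC))
E
```

```text
time_s: 2.35
ee_pos: [0.5597, 0.2136, 0.2023]
ee_rot: [0.685, 0.729, 0.0, -0.0]
ft_force: [0.0, 0.1, 0.5]
finger_gap: 0.0497
grip_force: 0.0
t 2.35 p [0.5597 0.2136 0.2023] gap 0.0497 grip 0.0 F [0.04 0.07 0.47] j [-0.79  0.37  0.42  1.77 -0.17  1.04 -0.25]
y ang 3.6 tilt mrad [-0.3  0.4]
tool delta mm [-1.7  0.2 77.3]
```

View pics/s1.png

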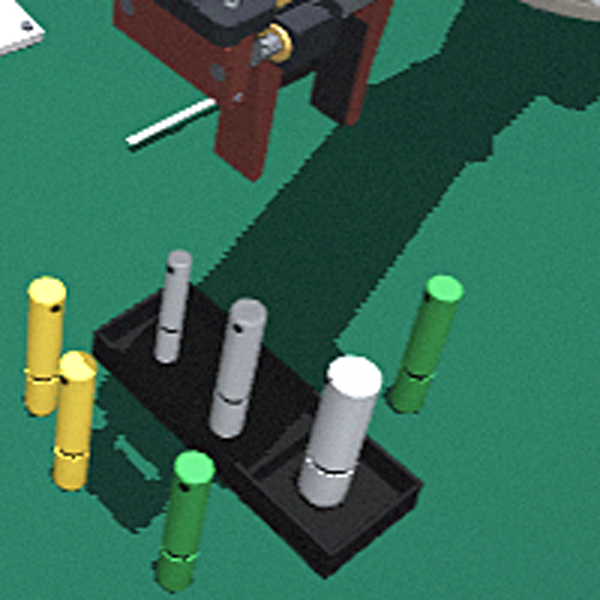

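The crop shows the mid plunger top at (247,310), standing clear between the others. The red fingers are above it, with tips near (245,180) and (345,122). I'll check these against the projected fingertip corners.

```bash
python3 - <<'E'
from h import *
for z in(.194,.214):
  for s in(-1,1):
    for d in(.025,.0385):
      print(z,s*d,[((proj("scene",np.array([.5597+s*d,.2136+e,z]))-[320,200])*3).round(0).tolist() for e in(-.01,.01)],
       [proj("top",np.array([.5597+s*d,.2136+e,z])).round(0).tolist() for e in(-.01,.01)])
t=cv2.imread("pics/top1.png");cv2.imwrite("pics/t1c.png",cv2.resize(t[150:310,120:320],(800,600),interpolation=cv2.INTER_CUBIC))
E
```

```text
0.194 -0.025 [[301.0, 150.0], [331.0, 175.0]] [[199.0, 238.0], [188.0, 238.0]]
0.194 -0.0385 [[323.0, 140.0], [353.0, 164.0]] [[199.0, 245.0], [188.0, 246.0]]
0.194 0.025 [[219.0, 192.0], [249.0, 218.0]] [[200.0, 210.0], [188.0, 210.0]]
0.194 0.0385 [[196.0, 203.0], [225.0, 231.0]] [[200.0, 202.0], [188.0, 203.0]]
0.214 -0.025 [[308.0, 118.0], [339.0, 143.0]] [[197.0, 235.0], [186.0, 236.0]]
0.214 -0.0385 [[330.0, 108.0], [361.0, 132.0]] [[197.0, 243.0], [186.0, 244.0]]
0.214 0.025 [[225.0, 160.0], [255.0, 186.0]] [[198.0, 207.0], [186.0, 207.0]]
0.214 0.0385 [[201.0, 171.0], [231.0, 198.0]] [[198.0, 199.0], [186.0, 200.0]]
```

View pics/t1c.png

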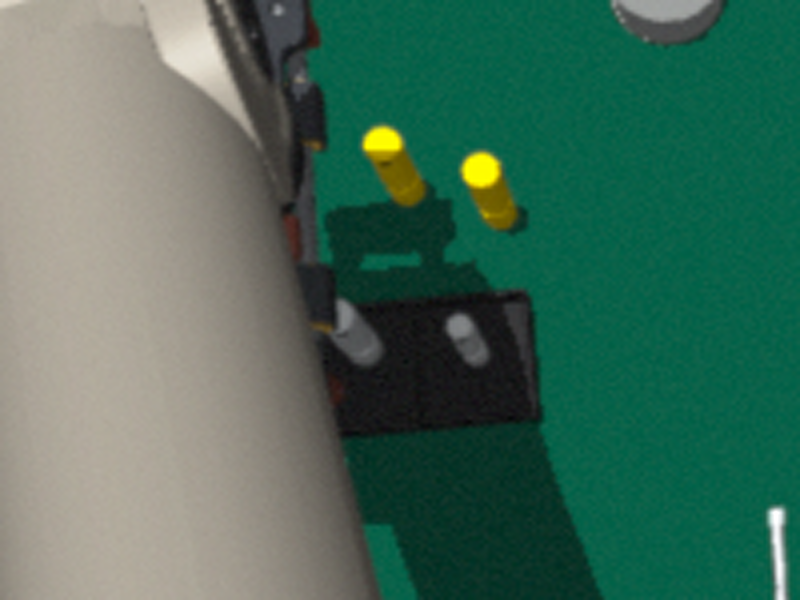

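Top crop: the arm hides most of the gripper, and only the fingers' right edges show at (300,235) and (338,390). In the scene view the tips appear somewhat higher than predicted. I'll descend to just above the rod tops and compare from close by.

```bash
python3 -m inch '{"delta_pos":[[-1.5,0,10],[-1.5,0,25],[-1.5,0,40],[-1.5,0,55],[-1.5,0,66],[-1.5,0,72],[-1.5,0,75],[-1.5,0,75],[-1.5,0,75]],"spin":[0,0,0,0,0,0,0,0,0],"grip":[110,110,110,110,110,110,110,110,110]}'; python3 go.py "[.560,.212,.076]"
python3 - <<'E'
from h import *
from plant import robot
p=robot.get_obs()["ee_pos"]
s=imaging.grab_frame("scene")[:,:,::-1]
cv2.imwrite("pics/s2full.png",s)
im=cv2.resize(s[230:350,340:500],(800,600),interpolation=cv2.INTER_CUBIC)
for sg in(-1,1):
  for d in(.025,.0385):
    for e in(-.01,.01):
      u=(proj("scene",p+[sg*d,e,-.008])-[340,230])*5
      cv2.circle(im,tuple(u.astype(int).tolist()),3,(255,0,255),-1)
cv2.imwrite("pics/s2.png",im)
E
```

```text
time_s: 3.58
ee_pos: [0.5606, 0.2111, 0.1278]
ee_rot: [0.685, 0.728, 0.0, 0.0]
ft_force: [-0.2, -0.2, -0.6]
finger_gap: 0.0501
grip_force: 0.0
t 3.58 p [0.5606 0.2111 0.1278] gap 0.0501 grip 0.0 F [-0.18 -0.16 -0.58] j [-0.76  0.45  0.39  1.84 -0.22  0.89 -0.21]
y ang 3.5 tilt mrad [0.7 0.5]
tool delta mm [ 0.9 -0.6 51.8]
```

View pics/s2.png

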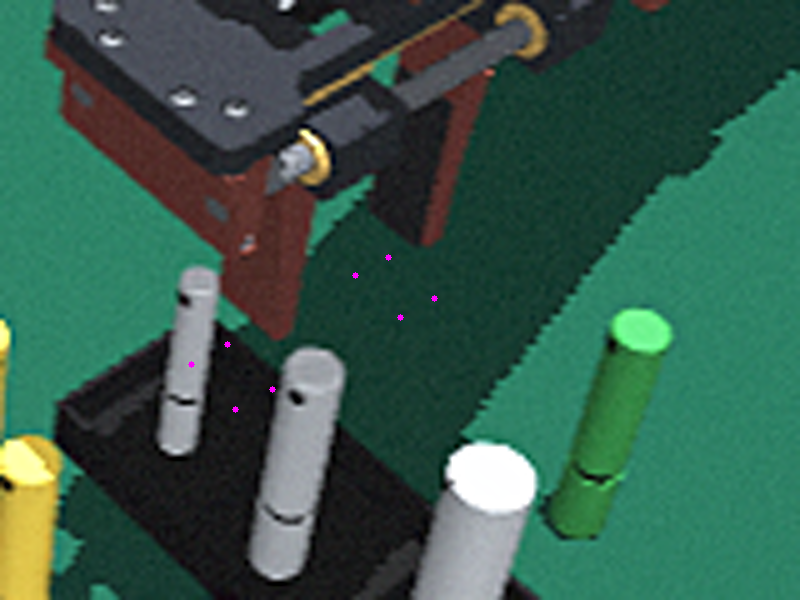

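Scene crop: both fingertips, at (280,335) and (430,245), sit about (+4,-12) image px from the predicted tips (magenta). That is either about 25 mm higher than stated or a lateral shift, and one view cannot tell which. I'll check the top view here.

```bash
python3 - <<'E'
from h import *
from plant import robot
p=robot.get_obs()["ee_pos"]
s=imaging.grab_frame("top")[:,:,::-1]
cv2.imwrite("pics/t2full.png",s)
x0,y0=150,180;im=cv2.resize(s[y0:y0+90,x0:x0+120],(800,600),interpolation=cv2.INTER_CUBIC);k=800/120
im=np.clip(im.astype(float)*1.5,0,255).astype(np.uint8)
for col,off in(((255,0,255),[0,0,0]),((0,255,255),[0,0,.024]),((255,255,0),[-.022,-.015,0])):
 for sg in(-1,1):
  for d in(.025,.0385):
    for e in(-.01,.01):
      u=(proj("top",p+np.array(off)+[sg*d,e,-.008])-[x0,y0])*k
      cv2.circle(im,tuple(u.astype(int).tolist()),3,col,-1)
cv2.imwrite("pics/t2.png",im)
E
```

```text
(no output)
```

View pics/t2.png

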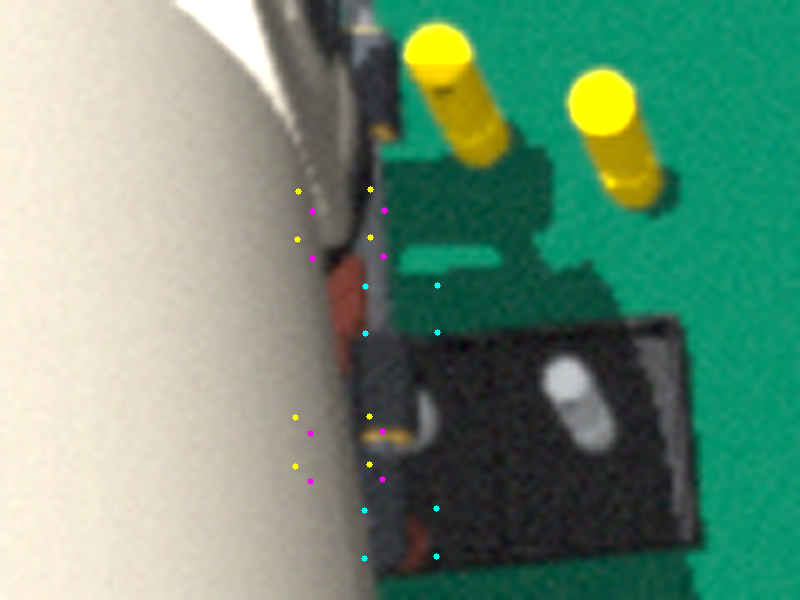

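Top crop: the arm hides most of the gripper. Red finger parts show only at (347,300) and (415,540), which doesn't settle it. With the fingers fully open, a descent is clear of everything under either reading, so I'll descend open and look where the rod sits between the fingers.

```bash
python3 -m inch '{"delta_pos":[[0,0,0],[0,0,0],[0,0,0],[0,0,8],[0,0,16],[0,0,24],[0,0,32],[0,0,36],[0,0,38],[0,0,38]],"spin":[0,0,0,0,0,0,0,0,0,0],"grip":[60,30,0,0,0,0,0,0,0,0]}'; python3 go.py "[.560,.212,.076]"
python3 - <<'E'
from h import *
from plant import robot
p=robot.get_obs()["ee_pos"]
s=imaging.grab_frame("scene")[:,:,::-1]
cv2.imwrite("pics/s3full.png",s)
im=cv2.resize(s[250:370,340:500],(800,600),interpolation=cv2.INTER_CUBIC)
im=np.clip(im.astype(float)*1.4,0,255).astype(np.uint8)
for sg in(-1,1):
  for d in(.044,.0575):
    for e in(-.01,.01):
      u=(proj("scene",p+[sg*d,e,-.008])-[340,250])*5
      cv2.circle(im,tuple(u.astype(int).tolist()),3,(255,0,255),-1)
cv2.imwrite("pics/s3.png",im)
E
```

```text
time_s: 4.92
ee_pos: [0.5604, 0.211, 0.0894]
ee_rot: [0.685, 0.728, 0.0, 0.0]
ft_force: [-0.5, 1.0, 0.2]
finger_gap: 0.0879
grip_force: 0.0
t 4.92 p [0.5604 0.211  0.0894] gap 0.0879 grip 0.0 F [-0.49  1.03  0.17] j [-0.75  0.5   0.37  1.86 -0.24  0.82 -0.19]
y ang 3.5 tilt mrad [0.1 0. ]
tool delta mm [ 1.1 -0.3 13.4]
```

View pics/s3.png

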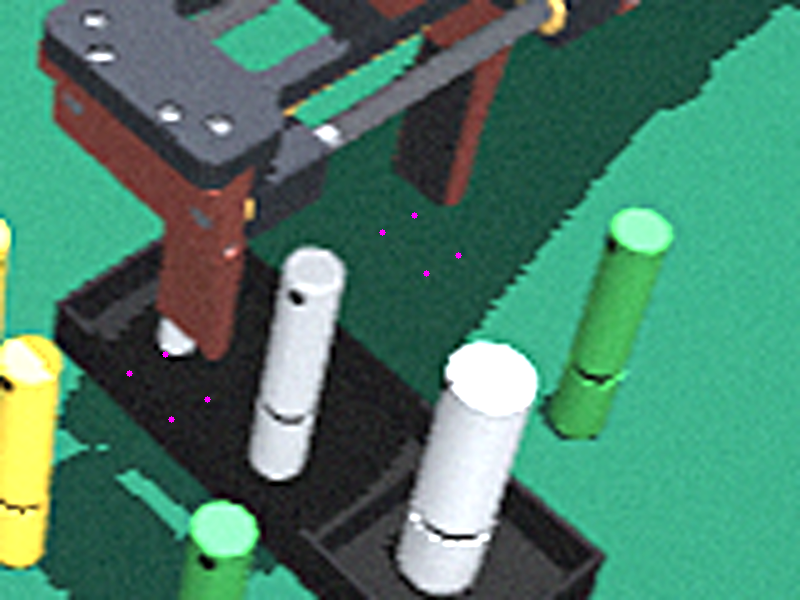

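Scene crop: the tip midpoint, taken at (319,255), falls almost on the rod's top at (314,268). That fits fingers centred on the rod with their tips about 25 mm higher than nominal. I'll lower further, close in stages, and watch whether the rod moves.

```bash
python3 -m inch '{"delta_pos":[[1,0,6],[1,0,12],[1,0,18],[1,0,22],[1,0,23],[1,0,23],[1,0,23],[1,0,23],[1,0,23]],"spin":[0,0,0,0,0,0,0,0,0],"grip":[0,0,0,0,30,70,110,110,110]}'; python3 go.py "[.560,.212,.066]"
python3 - <<'E'
from h import *
s=imaging.grab_frame("scene")[:,:,::-1];o=cv2.imread("pics/s3full.png")
cv2.imwrite("pics/s4full.png",s)
# rod foot/groove region & whole-rod drift by template match
T=o[335:349,388:405];r=cv2.matchTemplate(s[325:360,378:416],T,cv2.TM_CCOEFF_NORMED);print("foot",cv2.minMaxLoc(r)[1::2],"expect(10,10)")
T=o[298:315,394:411];r=cv2.matchTemplate(s[288:326,384:422],T,cv2.TM_CCOEFF_NORMED);print("top",cv2.minMaxLoc(r)[1::2],"expect(10,10)")
im=np.clip(cv2.resize(s[250:370,340:500],(800,600),interpolation=cv2.INTER_CUBIC).astype(float)*1.4,0,255)
cv2.imwrite("pics/s4.png",im)
E
```

```text
time_s: 6.1
ee_pos: [0.5603, 0.212, 0.0665]
ee_rot: [0.685, 0.728, 0.0, 0.0]
ft_force: [0.5, -0.0, -0.5]
finger_gap: 0.0501
grip_force: 0.0
t 6.1 p [0.5603 0.212  0.0665] gap 0.0501 grip 0.0 F [ 0.51 -0.05 -0.5 ] j [-0.74  0.53  0.36  1.87 -0.26  0.78 -0.18]
y ang 3.5 tilt mrad [0.1 0.1]
tool delta mm [ 0.  -0.3  0.5]
foot (0.997585654258728, (10, 10)) expect(10,10)
top (0.8025290966033936, (10, 10)) expect(10,10)[ WARN:0@0.622] global loadsave.cpp:1063 imwrite_ Unsupported depth image for selected encoder is fallbacked to CV_8U.
```

```bash
python3 -m inch '{"delta_pos":[[0,0,0],[0,0,0],[0,0,0]],"spin":[0,0,0],"grip":[140,174,174]}'
python3 - <<'E'
from h import *
s=imaging.grab_frame("scene")[:,:,::-1];o=cv2.imread("pics/s3full.png")
cv2.imwrite("pics/s5full.png",s)
T=o[335:349,388:405];r=cv2.matchTemplate(s[325:360,378:416],T,cv2.TM_CCOEFF_NORMED);print("foot",cv2.minMaxLoc(r)[1::2],"expect(10,10)")
im=np.clip(cv2.resize(s[250:370,340:500],(800,600),interpolation=cv2.INTER_CUBIC).astype(float)*1.4,0,255).astype(np.uint8)
cv2.imwrite("pics/s5.png",im)
E
```

```text
time_s: 6.52
ee_pos: [0.5603, 0.212, 0.0664]
ee_rot: [0.685, 0.728, 0.0, 0.0]
ft_force: [-0.6, -0.2, 0.2]
finger_gap: 0.0285
grip_force: 0.0
foot (0.9977278709411621, (10, 10)) expect(10,10)
```

View pics/s5.png

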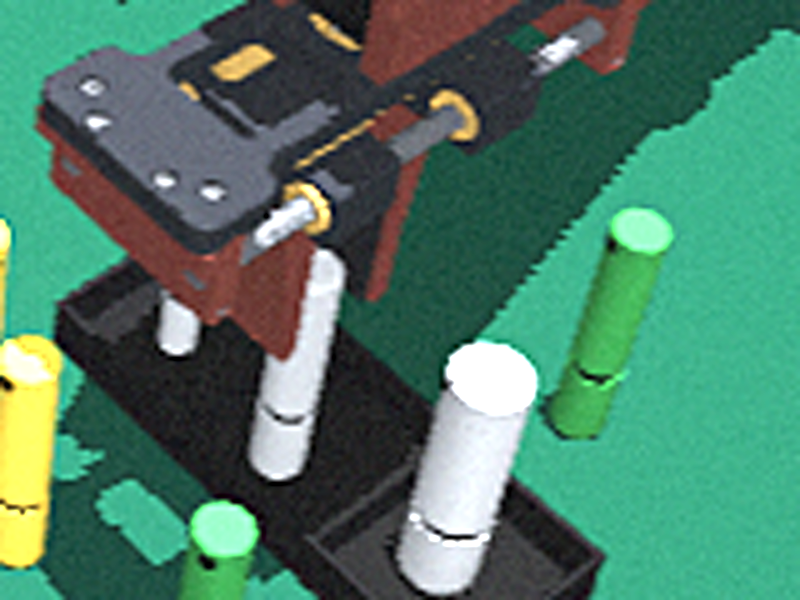

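The crop shows the mid rod between the two fingers, axis aligned within about 2 mm and tips about 75 mm above its foot. The foot has not moved. The lateral pose is good and only the height differs, so this grasp height clears the rim at home under either reading. Closing now.

```bash
python3 -m inch '{"delta_pos":[[0,0,-1],[0,0,-1],[0,0,-1],[0,0,-1],[0,0,-1],[0,0,-1],[0,0,-1]],"spin":[0,0,0,0,0,0,0],"grip":[185,195,205,215,235,255,255]}'
python3 -m inch '{"delta_pos":[[0,0,-2],[0,0,-6],[0,0,-10],[0,0,-10]],"spin":[0,0,0,0],"grip":[255,255,255,255]}'; python3 go.py "[.509,-.173,.24]"
```

```text
time_s: 7.45
ee_pos: [0.5602, 0.212, 0.0674]
ee_rot: [0.685, 0.728, -0.0, -0.0]
ft_force: [-0.4, -0.3, 0.7]
finger_gap: 0.017
grip_force: 30.0
time_s: 7.95
ee_pos: [0.5606, 0.2121, 0.0778]
ee_rot: [0.685, 0.728, 0.0, 0.0]
ft_force: [0.6, 0.3, -2.0]
finger_gap: 0.0171
grip_force: 30.0
t 7.95 p [0.5606 0.2121 0.0778] gap 0.0171 grip 29.977954030036926 F [ 0.56  0.3  -2.03] j [-0.74  0.52  0.37  1.87 -0.25  0.8  -0.18]
y ang 3.5 tilt mrad [0.7 0.4]
tool delta mm [-381.2  -74.7 -162.4]
```

```bash
python3 -m inch '{"delta_pos":[[0,0,-8],[0,0,-26],[0,0,-48],[0,0,-72],[0,0,-96],[-8,-2,-108],[-25,-5,-112],[-52,-10,-112],[-84,-16,-112],[-118,-23,-112],[-152,-30,-112],[-186,-37,-112],[-220,-43,-112],[-254,-50,-112],[-288,-56,-112],[-320,-63,-112],[-347,-68,-112],[-367,-72,-112],[-378,-74,-112],[-381,-75,-112]],"spin":[0,0,0,0,0,0,0,0,0,0,0,0,0,0,0,0,0,0,0,0],"grip":[255,255,255,255,255,255,255,255,255,255,255,255,255,255,255,255,255,255,255,255]}'
python3 -m inch '{"delta_pos":[[0,0,0],[0,0,0],[0,0,0],[0,0,0]],"spin":[0,0,0,0],"grip":[255,255,255,255]}'; python3 go.py "[.509,-.173,.19]"
python3 - <<'E'
from h import *
for n in("scene","top"):cv2.imwrite(f"pics/{n}6.png",imaging.grab_frame(n)[:,:,::-1])
s=cv2.imread("pics/scene6.png");t=cv2.imread("pics/top6.png")
a=cv2.resize(s[100:250,240:340],(400,600),interpolation=cv2.INTER_CUBIC);b=cv2.resize(t[200:320,360:440],(400,600),interpolation=cv2.INTER_CUBIC)
cv2.imwrite("pics/c6.png",np.hstack([a,b]))
E
```

```text
time_s: 10.45
ee_pos: [0.5077, -0.1737, 0.189]
ee_rot: [0.686, 0.728, -0.0, -0.0]
ft_force: [0.1, 0.4, -2.5]
finger_gap: 0.0173
grip_force: 30.0
time_s: 10.95
ee_pos: [0.5086, -0.1725, 0.1893]
ee_rot: [0.685, 0.728, 0.0, -0.0]
ft_force: [0.3, 0.9, -2.0]
finger_gap: 0.017
grip_force: 30.0
t 10.95 p [ 0.5086 -0.1725  0.1893] gap 0.017 grip 29.976620972156525 F [ 0.32  0.94 -2.01] j [-0.26  0.29  0.57  1.93 -0.19  0.97  0.46]
y ang 3.5 tilt mrad [-0.   0.1]
tool delta mm [-0.5  0.4 -0.7]
```

View pics/c6.png

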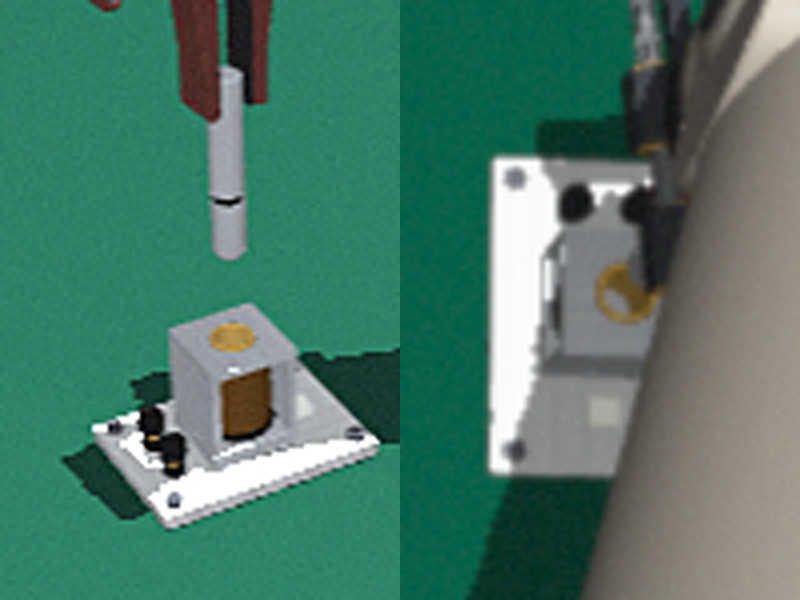

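Scene (left crop): the plunger hangs upright with foot at (229,258) and groove at (228,201), over the bore at (233,338). In the top view (right crop) the rod is hidden by the arm, with the bore rim at (627,292). Next I measure the rod-to-bore offset numerically in the scene view.

```bash
cat > off.py <<'E'
from h import *
from plant import robot
import sys
th=np.linspace(0,2*np.pi,200)
def hull(n,x,y,rz):
    P=np.vstack([[proj(n,np.array([x+r*np.cos(a),y+r*np.sin(a),z])) for a in th] for r,z in rz]).astype(np.float32)
    h=cv2.convexHull(P.reshape(-1,1,2));m=cv2.moments(h);return np.array([m["m10"]/m["m00"],m["m01"]/m["m00"]]),h[:,0]
def obs_hull(im,box,f):
    x,y,w,h=box;k=6;p=cv2.resize(im[y:y+h,x:x+w],None,fx=k,fy=k,interpolation=cv2.INTER_CUBIC).astype(int)
    m=f(p).astype(np.uint8);n,l,s,c=cv2.connectedComponentsWithStats(m);j=1+np.argmax(s[1:,4])
    pts=np.argwhere(l==j)[:,::-1].astype(np.float32);hh=cv2.convexHull(pts.reshape(-1,1,2));mm=cv2.moments(hh)
    c=np.array([mm["m10"]/mm["m00"],mm["m01"]/mm["m00"]]);g=lambda q:(q+.5)/k-.5+np.array([x,y])
    return g(c),g(hh[:,0])
def solve(n,c,rz,x0):
    return least_squares(lambda q:hull(n,q[0],q[1],rz)[0]-c,x0,diff_step=1e-3).x
brass=lambda p:(p[...,2]-p[...,0]>45)&(p[...,2]>p[...,1]+15)
def bore(n,im,box):
    c,h=obs_hull(im,box,brass);q=solve(n,c,[(.012,.075),(.012,.073)],[.509,-.173]);return q,np.ptp(h,axis=0),np.ptp(hull(n,*q,[(.012,.075),(.012,.073)])[1],axis=0)
E
python3 - <<'E'
from off import *
o=robot.get_obs()["ee_pos"]
for f in("scene0","scene6"):
    q,a,b=bore("scene",cv2.imread(f"pics/{f}.png"),(287,175,22,18));print(f,q.round(4),a.round(1),b.round(1))
q,a,b=bore("top",cv2.imread("pics/top0.png"),(393,246,24,24));print("top0",q.round(4),a.round(1),b.round(1))
s=cv2.imread("pics/scene6.png").astype(int);R=s[...,2]-s[...,1]
for v in range(128,168):
    row=R[v,286:308]
    g=s[v,286:308,2]
    print(v,g.tolist() if v%4==0 or v>156 else "", "min@c",s[v,295:299,2].mean().round(0))
f=o[2]-.0644;print("foot z",f,"pred foot",proj("scene",np.r_[o[:2],f]),"groove",proj("scene",np.r_[o[:2],f+.035]),"top",proj("scene",np.r_[o[:2],f+.1]))
E
```

```text
scene0 [ 0.5076 -0.1722] [9.8 6.7] [11.4  7.4]
scene6 [ 0.5069 -0.1732] [11.  7.] [11.4  7.4]
top0 [ 0.509  -0.1732] [11.8 12. ] [12.5 12.4]
128 [45, 41, 41, 53, 74, 87, 87, 83, 66, 126, 168, 164, 152, 147, 108, 38, 38, 45, 47, 47, 46, 39] min@c 152.0
129  min@c 154.0
130  min@c 162.0
131  min@c 159.0
132 [46, 43, 44, 44, 41, 75, 137, 160, 159, 163, 159, 159, 153, 153, 115, 50, 38, 45, 46, 45, 48, 42] min@c 158.0
133  min@c 160.0
134  min@c 160.0
135  min@c 160.0
136 [46, 38, 46, 45, 39, 53, 122, 161, 157, 157, 162, 153, 157, 149, 117, 54, 40, 43, 43, 48, 49, 40] min@c 157.0
137  min@c 160.0
138  min@c 160.0
139  min@c 160.0
140 [50, 46, 45, 48, 41, 41, 109, 159, 162, 157, 159, 165, 159, 156, 114, 57, 32, 43, 41, 43, 47, 47] min@c 160.0
141  min@c 160.0
142  min@c 161.0
143  min@c 160.0
144 [45, 46, 49, 47, 48, 41, 111, 158, 158, 159, 160, 159, 159, 152, 119, 66, 37, 41, 44, 42, 43, 44] min@c 159.0
145  min@c 159.0
146  min@c 162.0
147  min@c 159.0
148 [44, 40, 45, 47, 42, 37, 116, 166, 168, 176, 171, 163, 166, 164, 141, 82, 35, 38, 43, 47, 47, 46] min@c 169.0
149  min@c 164.0
150  m
[... 948 characters left out ...]
7, 33, 48, 46, 44, 41] min@c 156.0
163 [40, 46, 44, 45, 45, 44, 40, 54, 131, 172, 163, 159, 161, 156, 106, 37, 43, 38, 47, 43, 51, 49] min@c 164.0
164 [49, 40, 51, 48, 43, 41, 39, 35, 56, 114, 154, 159, 153, 109, 48, 41, 46, 44, 49, 46, 42, 43] min@c 145.0
165 [45, 42, 48, 42, 41, 43, 47, 47, 36, 31, 42, 49, 32, 33, 36, 46, 45, 48, 45, 42, 39, 40] min@c 38.0
166 [49, 52, 46, 41, 41, 46, 42, 48, 45, 44, 42, 40, 43, 43, 46, 46, 46, 43, 45, 48, 47, 48] min@c 42.0
167 [48, 47, 47, 40, 46, 50, 45, 44, 41, 46, 44, 40, 46, 44, 46, 47, 48, 49, 50, 45, 46, 44] min@c 44.0
foot z 0.12495927099332858 pred foot [296.45448637 163.58079527] groove [296.04622742 148.43983656] top [295.22899513 118.13142489]
```

```bash
python3 - <<'E'
from off import *
s=cv2.imread("pics/scene6.png").astype(int)
for v in range(110,124): print(v,[tuple(x) for x in s[v,293:303].tolist()])
d=cv2.imread("pics/scene0.png").astype(int)
print("in-tray rod: column through axis, R channel")
for v in range(296,352,1): print(v,d[v,388:412,2].tolist()) if v in(297,298,299,300,301,302,318,330,331,332,333,334,335,336,342,343,344,345,346,347,348) else 0
for z,r in((.103,.009),(.038,.009),(.003,.006),(.0078,.009)):
    c,h=hull("scene",.560,.212,[(r,z)]);print(z,c.round(1),h.min(0).round(1),h.max(0).round(1))
E
```

```text
110 [(38, 42, 90), (56, 62, 70), (98, 123, 42), (76, 94, 30), (22, 16, 29), (32, 27, 31), (30, 26, 21), (23, 25, 26), (34, 31, 28), (28, 26, 27)]
111 [(41, 43, 90), (57, 67, 72), (94, 119, 41), (72, 92, 29), (19, 14, 22), (25, 21, 25), (36, 37, 33), (31, 29, 31), (33, 25, 25), (30, 26, 29)]
112 [(43, 43, 89), (56, 65, 68), (94, 123, 43), (86, 109, 41), (34, 35, 26), (28, 27, 31), (22, 22, 21), (27, 26, 27), (28, 30, 25), (28, 28, 30)]
113 [(35, 40, 90), (56, 63, 69), (99, 122, 42), (82, 103, 37), (31, 31, 26), (22, 18, 23), (29, 26, 28), (30, 30, 30), (31, 30, 31), (33, 33, 33)]
114 [(34, 37, 87), (49, 59, 60), (100, 124, 46), (80, 104, 34), (29, 28, 23), (32, 30, 30), (27, 26, 23), (35, 30, 31), (22, 26, 21), (32, 29, 32)]
115 [(41, 43, 91), (50, 59, 60), (90, 115, 32), (76, 100, 29), (26, 29, 24), (26, 21, 25), (25, 25, 27), (28, 29, 24), (34, 32, 29), (32, 30, 31)]
116 [(36, 40, 86), (69, 74, 82), (126, 135, 88), (140, 148, 99), (92, 90, 76), (33, 30, 30), (18, 15, 16), (26, 25, 25), (23, 19, 20), (27, 26, 24)]
117 [(38, 42, 85), (82, 77, 93), (154, 147, 145), (186, 180, 177), (18
[... 2863 characters left out ...]
4, 39, 42, 55, 134, 163, 159, 163, 164, 166, 171, 117, 46, 45, 47, 47, 44, 44, 44, 45, 44, 46, 50, 41]
345 [47, 50, 52, 22, 6, 80, 165, 189, 155, 113, 66, 34, 46, 50, 46, 48, 42, 48, 48, 44, 49, 41, 43, 46]
346 [28, 42, 51, 50, 28, 25, 20, 11, 31, 35, 43, 37, 44, 50, 43, 42, 46, 45, 48, 43, 47, 50, 48, 45]
347 [16, 13, 39, 54, 53, 51, 48, 45, 44, 43, 46, 42, 47, 52, 45, 43, 50, 47, 48, 44, 47, 49, 49, 43]
348 [17, 19, 19, 48, 54, 38, 43, 49, 49, 48, 50, 43, 47, 46, 52, 46, 48, 50, 45, 44, 36, 47, 43, 47]
0.103 [402.2 303.9] [396.1 299.2] [408.2 308.5]
0.038 [396.8 330.3] [391.1 325.7] [402.5 334.9]
0.003 [394.1 343.3] [390.5 340.3] [397.8 346.3]
0.0078 [394.5 341.6] [389. 337.] [400.  346.2]
```

```bash
python3 - <<'E'
from off import *
x,y,f=.5086,-.1725,.1249
for n,z,r in(("top",.1,.009),("groove",.035,.009),("foot",0,.006),("taper",.0048,.009)):
    c,h=hull("scene",x,y,[(r,f+z)]);print(n,c.round(2),h.min(0).round(2),h.max(0).round(2))
p=proj("scene",np.array([x,y,f]))
for d in np.eye(3)*.001: print("px/mm",(proj("scene",np.array([x,y,f])+d)-p).round(3))
b=np.array([.509,-.173,.075]);p=proj("scene",b)
for d in np.eye(3)*.001: print("bore px/mm",(proj("scene",b+d)-p).round(3))
s=cv2.imread("pics/scene6.png").astype(int)
for v in range(177,193): print(v,s[v,288:310,2].tolist(),(s[v,288:310,2]-s[v,288:310,0]).tolist())
c,h=hull("scene",.509,-.173,[(.012,.075)]);print(c,h.min(0),h.max(0));c,h=hull("scene",.509,-.173,[(.0096,.075)]);print(c,h.min(0),h.max(0))
E
```

```text
top [295.25 118.23] [290.46 115.96] [300.03 120.49]
groove [296.07 148.53] [291.51 146.16] [300.62 150.91]
foot [296.47 163.66] [293.51 162.05] [299.43 165.28]
taper [296.42 161.64] [291.96 159.22] [300.87 164.06]
px/mm [-0.42   0.147]
px/mm [0.259 0.226]
px/mm [-0.011 -0.422]
bore px/mm [-0.405  0.15 ]
bore px/mm [0.25  0.231]
bore px/mm [-0.011 -0.393]
177 [42, 45, 48, 41, 38, 32, 33, 69, 97, 151, 174, 167, 168, 162, 167, 173, 127, 39, 36, 42, 51, 44] [-60, -59, -59, -61, -63, -64, -65, -47, -44, -13, -4, -4, -7, -9, -5, -6, -18, -63, -63, -63, -57, -57]
178 [40, 41, 40, 35, 70, 94, 142, 174, 163, 161, 156, 158, 161, 156, 162, 168, 170, 123, 45, 35, 35, 46] [-62, -62, -61, -67, -49, -44, -14, -1, -6, -9, -11, -12, -9, -12, -8, -12, -6, -23, -60, -63, -60, -58]
179 [29, 67, 84, 135, 168, 164, 164, 158, 154, 153, 158, 160, 154, 155, 157, 164, 164, 170, 125, 47, 39, 41] [-65, -50, -47, -18, -5, -4, -10, -15, -11, -14, -17, -14, -15, -13, -11, -9, -10, -7, -26, -62, -63, -59]
180 [138, 168, 170, 159, 152, 158, 154, 155, 153, 141, 130, 146, 154, 151, 154, 153, 160, 161, 173, 129, 43, 45
[... 2161 characters left out ...]
56, 161, 161, 160, 165, 154] [-9, -11, -10, -12, -12, -13, -13, -13, -7, -13, -12, -13, -8, -10, -15, -13, -15, -13, -13, -9, -9, -10]
191 [139, 132, 140, 158, 156, 152, 152, 152, 150, 153, 147, 159, 152, 158, 164, 165, 164, 165, 141, 127, 145, 131] [-5, -7, -9, -9, -9, -9, -11, -11, -8, -11, -10, -9, -12, -14, -14, -16, -17, -18, 5, 0, -14, -12]
192 [141, 133, 132, 143, 153, 154, 156, 158, 146, 235, 255, 222, 159, 168, 165, 147, 120, 95, 56, 80, 123, 131] [-10, -8, -6, -9, -10, -13, -8, -9, -15, -12, 0, -15, -15, -18, -23, 4, 38, 45, 56, 24, -7, -9]
[296.73299286 183.93953293] [291.02063 180.6333 ] [302.44525 187.24538]
[296.73355845 183.92863525] [292.1638  181.28372] [301.30338 186.57323]
```

Near-field offset estimate: with TCP at (.5086,-.1725) the rod needs to shift about (-0.5,-0.3) mm, which is inside the taper's capture range. I'll descend to about 5 mm above the rim and check again.

```bash
python3 -m inch '{"delta_pos":[[-0.3,-0.5,5],[-0.3,-0.5,14],[-0.3,-0.5,24],[-0.3,-0.5,34],[-0.3,-0.5,41],[-0.3,-0.5,44],[-0.3,-0.5,45],[-0.3,-0.5,45],[-0.3,-0.5,45],[-0.3,-0.5,45]],"spin":[0,0,0,0,0,0,0,0,0,0],"grip":[255,255,255,255,255,255,255,255,255,255]}'; python3 go.py "[.5081,-.1728,.1444]"
python3 - <<'E'
from off import *
p=robot.get_obs()["ee_pos"];f=p[2]-.0644
s=imaging.grab_frame("scene")[:,:,::-1].astype(int);cv2.imwrite("pics/scene7.png",s)
g=s[...,2];gr=s[...,1]
for v in range(150,174,3): print(v,(s[v,288:308,2]-s[v,288:308,1]).tolist())
for v in range(164,190): print(v,s[v,289:307,2].tolist(),(s[v,289:307,2]-s[v,289:307,0]).tolist())
for n,z,r in(("top",.1,.009),("groove",.035,.009),("foot",0,.006),("taper",.0048,.009)):
    c,h=hull("scene",*p[:2],[(r,f+z)]);print(n,c.round(2),h.min(0).round(2),h.max(0).round(2))
E
```

```text
time_s: 12.3
ee_pos: [0.5082, -0.1732, 0.1446]
ee_rot: [0.685, 0.728, 0.0, 0.0]
ft_force: [-0.5, -0.4, -1.1]
finger_gap: 0.0169
grip_force: 30.0
t 12.3 p [ 0.5082 -0.1732  0.1446] gap 0.0169 grip 29.976587891578674 F [-0.54 -0.36 -1.07] j [-0.23  0.35  0.55  1.97 -0.24  0.88  0.5 ]
y ang 3.5 tilt mrad [ 0.4 -0. ]
tool delta mm [ 0.4 -0.   0.2]
150 [-85, -90, -94, -90, -5, 52, 32, 1, -9, -7, -5, -1, -10, -57, -92, -85, -86, -87, -85, -88]
153 [-83, -84, -85, -97, -30, 3, -1, -6, -6, -3, -5, 2, -8, -53, -94, -88, -83, -82, -85, -88]
156 [-85, -84, -88, -95, -49, -7, 0, 1, -4, -7, -5, -3, 5, -36, -93, -88, -87, -86, -82, -85]
159 [-86, -84, -88, -91, -46, -4, -3, -1, -3, -5, -6, -1, 1, -36, -98, -86, -87, -87, -86, -87]
162 [-87, -89, -84, -93, -69, -16, -1, -4, -6, -4, -6, -5, 1, -37, -96, -89, -86, -88, -86, -83]
165 [-84, -89, -84, -89, -69, -16, -1, -4, -9, -5, -4, -4, 4, -29, -86, -85, -87, -84, -84, -87]
168 [-87, -86, -86, -91, -85, -33, 3, -4, -6, -3, -3, -3, 8, -43, -84, -86, -88, -86, -85, -86]
171 [-85, -84, -86, -83, -96, -30, 5, -5, -1, -7, -4, -5, 2, -30, -86, -90, -84, -8
[... 4202 characters left out ...]

188 [153, 157, 152, 153, 154, 153, 150, 149, 157, 151, 154, 155, 161, 160, 161, 159, 156, 154] [-14, -8, -10, -12, -15, -19, -26, -28, -28, -30, -30, -26, -17, -13, -11, -9, -10, -15]
189 [151, 152, 159, 157, 154, 155, 157, 152, 154, 156, 153, 156, 158, 158, 160, 158, 158, 157] [-8, -10, -10, -10, -11, -15, -15, -14, -16, -14, -14, -14, -11, -8, -11, -12, -11, -13]
top [295.82 139.18] [291.2  136.84] [300.44 141.52]
groove [296.58 167.52] [292.18 165.09] [300.99 169.95]
foot [296.97 181.7 ] [294.1  180.05] [299.83 183.35]
taper [296.91 179.81] [292.6  177.34] [301.23 182.27][ WARN:0@0.488] global loadsave.cpp:1063 imwrite_ Unsupported depth image for selected encoder is fallbacked to CV_8U.
```

The rod needs a further (-0.5,+0.3) mm, then I'll enter slowly while watching the force.

```bash
python3 -m inch '{"delta_pos":[[0.3,-0.5,0],[0.3,-0.5,0],[0.3,-0.5,2],[0.3,-0.5,4],[0.3,-0.5,6],[0.3,-0.5,7.5],[0.3,-0.5,9],[0.3,-0.5,9],[0.3,-0.5,9]],"spin":[0,0,0,0,0,0,0,0,0],"grip":[255,255,255,255,255,255,255,255,255]}';  python3 go.py "[.5077,-.1729,.135]"
```

```text
time_s: 13.48
ee_pos: [0.5075, -0.1729, 0.1354]
ee_rot: [0.685, 0.728, 0.0, 0.0]
ft_force: [-0.2, -0.2, -2.2]
finger_gap: 0.0171
grip_force: 30.0
t 13.47 p [ 0.5075 -0.1729  0.1354] gap 0.0171 grip 29.976584315299988 F [-0.17 -0.22 -2.17] j [-0.23  0.36  0.54  1.98 -0.24  0.86  0.51]
y ang 3.5 tilt mrad [0.1 0. ]
tool delta mm [0.  0.2 0.4]
```

```bash
python3 -m inch '{"delta_pos":[[0,0,1],[0,0,2],[0,0,3],[0,0,4],[0,0,4]],"spin":[0,0,0,0,0],"grip":[255,255,255,255,255]}';  python3 go.py
```

```text
time_s: 14.1
ee_pos: [0.5075, -0.1729, 0.1313]
ee_rot: [0.685, 0.728, 0.0, -0.0]
ft_force: [0.1, -0.8, -2.4]
finger_gap: 0.0171
grip_force: 30.0
t 14.1 p [ 0.5075 -0.1729  0.1313] gap 0.0171 grip 29.97562140226364 F [ 0.13 -0.76 -2.42] j [-0.22  0.37  0.54  1.99 -0.25  0.85  0.52]
y ang 3.5 tilt mrad [-0.  0.]
```

```bash
python3 -m inch '{"delta_pos":[[0,0,2],[0,0,4],[0,0,6],[0,0,8],[0,0,10],[0,0,12],[0,0,12]],"spin":[0,0,0,0,0,0,0],"grip":[255,255,255,255,255,255,255]}';  python3 go.py
```

```text
time_s: 14.98
ee_pos: [0.5074, -0.1729, 0.1192]
ee_rot: [0.685, 0.728, -0.0, -0.0]
ft_force: [1.3, -1.3, -1.3]
finger_gap: 0.0167
grip_force: 30.0
t 14.97 p [ 0.5074 -0.1729  0.1192] gap 0.0167 grip 29.97433751821518 F [ 1.27 -1.34 -1.28] j [-0.21  0.39  0.53  2.   -0.26  0.83  0.53]
y ang 3.5 tilt mrad [-0.2  0.1]
```

```bash
python3 -m inch '{"delta_pos":[[-0.2,0.3,1],[-0.2,0.3,3],[-0.2,0.3,5],[-0.2,0.3,7],[-0.2,0.3,9],[-0.2,0.3,11],[-0.2,0.3,12],[-0.2,0.3,12]],"spin":[0,0,0,0,0,0,0,0],"grip":[255,255,255,255,255,255,255,255]}';  python3 go.py
```

```text
time_s: 15.98
ee_pos: [0.5077, -0.1731, 0.1073]
ee_rot: [0.685, 0.728, -0.0, -0.0]
ft_force: [0.3, 1.3, -2.3]
finger_gap: 0.0173
grip_force: 30.0
t 15.97 p [ 0.5077 -0.1731  0.1073] gap 0.0173 grip 29.974548518657684 F [ 0.25  1.32 -2.26] j [-0.2   0.4   0.52  2.   -0.28  0.8   0.54]
y ang 3.5 tilt mrad [-0.1  0. ]
```

```bash
python3 -m inch '{"delta_pos":[[0,0.1,2],[0,0.1,4],[0,0.1,6],[0,0.1,8],[0,0.1,10],[0,0.1,12],[0,0.1,14],[0,0.1,14]],"spin":[0,0,0,0,0,0,0,0],"grip":[255,255,255,255,255,255,255,255]}';  python3 go.py
```

```text
time_s: 16.98
ee_pos: [0.5078, -0.1731, 0.0932]
ee_rot: [0.685, 0.728, -0.0, -0.0]
ft_force: [-0.7, -0.5, -2.0]
finger_gap: 0.017
grip_force: 30.0
t 16.98 p [ 0.5078 -0.1731  0.0932] gap 0.017 grip 29.974701404571533 F [-0.66 -0.47 -1.96] j [-0.19  0.43  0.51  2.01 -0.29  0.77  0.55]
y ang 3.5 tilt mrad [-0.3  0.1]
```

```bash
python3 -m inch '{"delta_pos":[[0,0,1],[0,0,2.5],[0,0,4],[0,0,5],[0,0,6],[0,0,6.5],[0,0,7],[0,0,7]],"spin":[0,0,0,0,0,0,0,0],"grip":[255,255,255,255,255,255,255,255]}';  python3 go.py
```

```text
time_s: 17.98
ee_pos: [0.5079, -0.1731, 0.0863]
ee_rot: [0.685, 0.728, 0.0, -0.0]
ft_force: [0.3, -0.0, -1.7]
finger_gap: 0.0173
grip_force: 30.0
t 17.98 p [ 0.5079 -0.1731  0.0863] gap 0.0173 grip 29.974736273288727 F [ 0.33 -0.04 -1.66] j [-0.19  0.44  0.51  2.02 -0.3   0.76  0.56]
y ang 3.5 tilt mrad [0. 0.]
```

```bash
python3 -m inch '{"delta_pos":[[0,0,0.5],[0,0,1],[0,0,1]],"spin":[0,0,0],"grip":[255,255,255]}';  python3 go.py
```

```text
time_s: 18.35
ee_pos: [0.5078, -0.1731, 0.0853]
ee_rot: [0.685, 0.728, -0.0, -0.0]
ft_force: [-0.7, -0.4, -1.5]
finger_gap: 0.0169
grip_force: 30.0
t 18.35 p [ 0.5078 -0.1731  0.0853] gap 0.0169 grip 29.974696934223175 F [-0.7  -0.35 -1.49] j [-0.19  0.44  0.5   2.02 -0.3   0.76  0.56]
y ang 3.5 tilt mrad [-0.1  0.1]
```

```bash
python3 -m inch '{"delta_pos":[[0,0,0.4],[0,0,0.8],[0,0,0.8]],"spin":[0,0,0],"grip":[255,255,255]}';  python3 go.py
```

```text
time_s: 18.73
ee_pos: [0.5078, -0.1731, 0.0845]
ee_rot: [0.685, 0.728, -0.0, -0.0]
ft_force: [-0.3, -0.2, -2.1]
finger_gap: 0.0173
grip_force: 30.0
t 18.73 p [ 0.5078 -0.1731  0.0845] gap 0.0173 grip 29.97467190027237 F [-0.3  -0.18 -2.08] j [-0.19  0.44  0.5   2.02 -0.3   0.76  0.56]
y ang 3.5 tilt mrad [-0.1  0. ]
```

```bash
python3 -m inch '{"delta_pos":[[0,0,0.3],[0,0,0.5],[0,0,0.5]],"spin":[0,0,0],"grip":[255,255,255]}';  python3 go.py
```

```text
time_s: 19.1
ee_pos: [0.5081, -0.1733, 0.0843]
ee_rot: [0.685, 0.728, 0.0, 0.0]
ft_force: [-0.7, 0.1, 3.0]
finger_gap: 0.0169
grip_force: 30.0
t 19.1 p [ 0.5081 -0.1733  0.0843] gap 0.0169 grip 29.995940923690796 F [-0.68  0.07  2.96] j [-0.19  0.44  0.5   2.02 -0.3   0.76  0.56]
y ang 3.5 tilt mrad [ 0.5 -0.1]
```

The floor is felt at TCP z 0.0843, as predicted, so the plunger is home. I'll hold briefly, then draw up 20 mm.

```bash
python3 -m inch '{"delta_pos":[[0,0,0],[0,0,0],[0,0,0]],"spin":[0,0,0],"grip":[255,255,255]}'
python3 -m inch '{"delta_pos":[[0,0,-1],[0,0,-2.5],[0,0,-4],[0,0,-6],[0,0,-8],[0,0,-10],[0,0,-12],[0,0,-14],[0,0,-16],[0,0,-18],[0,0,-19.5],[0,0,-20.3],[0,0,-20.3],[0,0,-20.3],[0,0,-20.3],[0,0,-20.3]],"spin":[0,0,0,0,0,0,0,0,0,0,0,0,0,0,0,0],"grip":[255,255,255,255,255,255,255,255,255,255,255,255,255,255,255,255]}';  python3 go.py "[.508,-.173,.1044]"
python3 - <<'E'
from off import *
s=imaging.grab_frame("scene")[:,:,::-1].astype(int)
for v in range(176,190): print(v,s[v,290:306,2].tolist())
t=imaging.grab_frame("scene")[:,:,::-1]
for b,n in(((392,316,70,60),"thick"),((366,281,24,40),"thin")):
    T=cv2.imread("pics/scene0.png")[b[1]:b[1]+b[3],b[0]:b[0]+b[2]]
T0=cv2.imread("pics/scene0.png")
for n,x,y in(("thick top",424,316),("thin top",370,280),("spool",225,305),("meter",165,225),("screwdriver",370,210)):
    r=cv2.matchTemplate(t[y-8:y+38,x-8:x+48],T0[y:y+30,x:x+40],cv2.TM_CCOEFF_NORMED);print(n,cv2.minMaxLoc(r)[1::2],"expect (8,8)")
E
```

```text
time_s: 19.48
ee_pos: [0.5081, -0.1732, 0.0843]
ee_rot: [0.685, 0.728, 0.0, 0.0]
ft_force: [-1.6, 0.6, 4.7]
finger_gap: 0.0174
grip_force: 30.0
time_s: 21.48
ee_pos: [0.5079, -0.1731, 0.1043]
ee_rot: [0.685, 0.728, -0.0, -0.0]
ft_force: [0.8, 0.0, -1.7]
finger_gap: 0.0169
grip_force: 30.0
t 21.48 p [ 0.5079 -0.1731  0.1043] gap 0.0169 grip 29.974679946899414 F [ 0.83  0.04 -1.72] j [-0.2   0.41  0.52  2.01 -0.28  0.8   0.54]
y ang 3.5 tilt mrad [-0.1  0. ]
tool delta mm [ 0.1  0.1 -0.1]
176 [47, 45, 30, 103, 156, 160, 168, 164, 167, 160, 146, 144, 162, 131, 44, 32]
177 [42, 39, 30, 103, 153, 161, 162, 160, 163, 160, 146, 138, 160, 168, 123, 47]
178 [35, 31, 66, 97, 135, 160, 164, 163, 157, 157, 146, 135, 149, 169, 173, 123]
179 [94, 138, 165, 152, 146, 157, 163, 159, 165, 163, 146, 133, 151, 165, 162, 173]
180 [168, 165, 157, 144, 146, 163, 163, 166, 162, 158, 145, 133, 146, 159, 163, 163]
181 [153, 156, 157, 142, 144, 159, 162, 161, 160, 158, 143, 136, 146, 159, 160, 162]
182 [153, 156, 158, 150, 149, 158, 164, 168, 165, 159, 146, 146, 168, 160, 158, 161]
183 [154, 155, 170, 162, 151, 162, 168, 166, 164, 161, 153, 130, 170, 179, 162, 160]
184 [155, 143, 158, 163, 124, 142, 176, 180, 178, 172, 109, 82, 161, 165, 144, 158]
185 [157, 156, 168, 177, 116, 0, 36, 62, 66, 29, 25, 131, 183, 166, 154, 165]
186 [153, 159, 151, 171, 197, 183, 101, 41, 40, 70, 176, 198, 160, 152, 159, 165]
187 [154, 154, 155, 152, 170, 174, 194, 210, 210, 198, 184, 164, 157, 159, 153, 156]
188 [156, 156, 149, 156, 153, 152, 155, 158, 157, 155, 157, 161, 164, 160, 153, 157]
189 [157, 150, 161, 153, 159, 156, 153, 156, 160, 159, 158, 160, 154, 164, 159, 158]
thick top (0.9985224604606628, (8, 8)) expect (8,8)
thin top (0.7342991828918457, (8, 8)) expect (8,8)
spool (0.9984961748123169, (8, 8)) expect (8,8)
meter (0.9988183379173279, (8, 8)) expect (8,8)
screwdriver (0.9903250336647034, (8, 8)) expect (8,8)
```

```bash
python3 -m inch '{"delta_pos":[[0,0,0],[0,0,0],[0,0,0],[0,0,0]],"spin":[0,0,0,0],"grip":[255,255,255,255]}'; python3 -c "
from plant import robot;print(robot.sign_off())"
```

```text
time_s: 22.08
ee_pos: [0.5079, -0.1731, 0.1044]
ee_rot: [0.685, 0.728, 0.0, 0.0]
ft_force: [-0.1, 0.1, -2.6]
finger_gap: 0.017
grip_force: 30.0
the job is handed in; nothing more can be done
None
```

I slid the 18 mm plunger home, drew it back up 20 mm until its groove was level with the bore mouth, and handed the job in at 22 s with it still gripped; the other two plungers and the bystanders showed no movement in the last image check, and the sign-off returned no verdict.

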